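# Lock the hook wheel with its split ring

### The arm

A 7-joint arm with a two-finger parallel gripper is mounted at the origin on the work surface. World frame = base frame: x ahead of the robot, y to its left, z up, the work surface at z = 0. Lengths are in m, angles in rad, forces in N, time in s.
With the tool pointing down it reaches from about 0.425 to 0.95 m from the base axis. Payload 4.7 kg.
Tool frame: the origin (TCP) lies on the centre line of the jaws, within the pads' length; the fingertips stand ahead of it and the grasp point (between the pads) lies 8 mm behind it (manip.tips_ahead is the z of the fingertips in the tool frame, in m); z points along the fingers, y is the line along which they close (so a half turn about z gives the same grasp; the last joint's range is limited). The gripper opens to 87 mm and grips with 3 to 60 N. Pads are 19 mm wide; open, the fingers measure 117 mm over their backs; the gripper's body (75 mm by 190 mm) begins 51 mm behind the grasp point.
Start: joints at [-1.189, 0.469, -0.049, 1.532, 0.024, 1.141, -0.082], TCP at [0.27, 0.619, 0.234] pointing down, gripper open.
Joint ranges: [-2.59, 2.59], [-0.33, 1.99], [-1.39, 1.29], [0.1, 2.45], [-1.04, 4.18], [0.21, 1.99], [-2.66, 2.66]. Speed limits (rad/s): [2.57, 2.57, 3.14, 3.14, 3.14, 3.14, 3.14].

### API

Orientations are given as a unit quaternion [x, y, z, w].
In Python, from plant import manip, viewer, job gives the robot as it stands.
- The arm moves only by the shell command python3 -m creep 'ROWS' [OPENING]. ROWS is JSON, a list of rows, each a list of 6 numbers: the shift along the tool's x, y, z in cm, then the turn, a rotation vector about the tool's x, y, z in degrees. In form: [[dx, dy, dz, rx, ry, rz], ...]. A call has 1 to 12 rows; each row is the pose to reach, as a shift and turn from the pose commanded when the call began, along the tool's axes at that moment; what a row does not reach only later rows make up. A row lasts 1/12 s, in which the tool goes at most 41.7 mm and 7.16 degrees, less where a joint would pass 70% of its speed; a pose out of reach is approached as far as the arm can. A call with a gripper value outside its range is refused whole. OPENING is the opening, from 0 (shut) to 1 (fully open), set as the call begins (- or left out, the last holds). The fingers move at their own pace and stop on an object; the grip force is fixed at half the most. Time passes only in rows, so rows that repeat a pose let the fingers close. It gives the time, the measured TCP pose, the force, the opening and the grip force at its end, in the units of the state.
- manip.sense(): the state, without advancing time (a new reading comes with each control period).
- viewer.grab_frame(name): name is "side" or "top"; returns a dict with "img" (400x640x3 uint8, blue, green, red), "intrinsics" (3x3 intrinsics, pixels), "rvec" (rotation vector, rad) and "tvec" (3), from world to camera coordinates, as OpenCV has them. Camera axes: x right, y down, z forward; pixel columns grow to the right and rows downward; lengths in m; the calibration is good to about 2 mm. A picture is of the moment at which its call begins. There is no depth.
- job.finish_job(): hands the job in; it is judged then, once.
The state is a dict: "t": time; "q": joint angles; "qvel": joint speeds; "joint_torque": joint torques, N m; "ee_pos": TCP position; "eef_rot": TCP orientation; "force": force on the tool from outside, world axes, zero at the start; "ft_torque": the same for the moment, N m; "width": finger opening in m; "grip_force": force on a finger pad.
Only numpy, scipy, OpenCV 4.12 (cv2) and the standard library are available. Lean on these libraries where they do the work, as an engineer would, in place of code of your own. Each camera call takes 0.05 s, during which the arm holds its last target. There are 200 camera calls.

### The job

Squeeze the hinged pliers that stand in the split steel ring on the wooden board to spread the ring, carry it on the pliers over the post of the utensil stand and lower it gently until you feel it rest on the wheel, then let it close into the groove in the wheel's neck. The hook wheel sits on the post by friction only and must stay at the height it is set to. Lift the pliers off, stand them upright on the wooden board again and let go, leaving everything else on the counter where it is.

Things in the scene. Friction and masses are not known exactly. Their poses are not given: they have to be found in the camera images.
- pliers_grip (a point): Grasp point of the hinged pliers (147 mm tall, about 150 g), mid-way between the black handles, 118 mm above the feet. z up, y along the squeeze. Handles 20 mm wide (x), 8 mm thick, 83 to 147 mm above the feet, leaning outwards: 48 mm over their outsides here when released (56 mm at the top), 33 mm and parallel at the pliers' stop.
- pliers_pivot (a point): Pivot, 68 mm above the feet, axis x. Squeezing the handles swings the feet apart. The return spring pushes each handle with 4.5 N (released) to 6 N, with the ring up to 15 N. Eased to about 45 mm over the handles (43 to 47), the pliers are still held but free of a ring that has closed in the groove. Between the levers there is room for the post up to 61 mm above the feet.
- pliers_foot (a point): Middle of the underside of the -y foot, 19 mm from the pliers' mid-plane; the other foot mirrors it. Each foot is a bar 24 mm long (x) and 5 mm thick. The pliers stand on the ring's plates, 5 mm above the board. Foot outsides are 21.5 mm from the mid-plane released, 31 mm at the stop; the feet rise 3 mm towards the pivot as they spread.
- ring_mid (a point): Centre of the shut split ring, half-way up its 5 mm thickness, fixed to the -y half (it shifts with that half by half the opening). Steel, 56 mm over its tabs (y), 50 mm in x, 65 g, lying flat on the board, axes as the pliers'. The halves part along y on guide pins, sprung shut. Each has an inner lug, 16 mm long (x), its flat face 6 mm from the centre when shut.
- ring_tab (a point): Middle of the upright tab on the ring's -y half (the other mirrors it): 26 mm long (x), 4 mm thick, rising 12 mm above the 5 mm plate; inner face 24 mm from the ring's centre when shut. The pliers' feet stand on the plates inside the tabs with 2.5 mm of play; squeezed, they push the tabs apart and carry the ring by that pressure.
- ring_jaw (a joint): Opening of the split ring, both halves together, m: 0 shut, about 0.014 with the pliers at their stop (lug faces 13 mm from the centre), 0.008 if closed on the neck's lip, about 0.002 closed in the neck's groove, 0 if closed above it round the bare post. Its spring pulls with 2.5 N shut, 6 N fully spread.
- post_top (a point): Centre of the top of the utensil stand's vertical steel post, 120 mm above the counter; post radius 5 mm. The hook wheel sits on this post. Its flat flange (32 mm radius, hooks below reaching 67 mm) has its top 62 to 104 mm above the counter: a different height each time, not among the readings, to be felt for.
- stand: Utensil stand, origin at the base's underside on the post's axis, base radius 65 mm, fixed. The wheel's neck rises from its flange: a groove 6.5 mm high with a core of 7 mm radius, then a lip of 10 mm radius and 5 mm height, bevelled on top. The wheel is held by friction, slips down if pressed with more than about 12 N, and must not be shifted (2.5 mm at most).
- board: Fixed wooden board, 220 mm (x) by 180 mm (y), 18 mm thick; origin at the centre of its underside, on the counter.
- clay_pot: Bystander, leave alone: open clay pot, 170 mm across, 100 mm tall; origin at the centre of its underside
- rice_bowl: Bystander, leave alone: glazed rice bowl, 120 mm across, 60 mm tall; origin at the centre of its underside
- soy_bottle: Bystander, leave alone: brown glass bottle, 54 mm across, 150 mm tall; origin at the centre of its underside
- tea_cup: Bystander, leave alone: small white cup, 68 mm across, 55 mm tall; origin at the centre of its underside
- rice_spoon: Bystander, leave alone: wooden spoon, 170 mm long, lying flat; origin at the centre of its underside
Not all that is in view belongs to the job. Of the things that look like the stand, take the one that is farthest from the robot's base at the start. Leave any purple look-alike of the part that bears pliers_grip alone.

How it is judged:
On the way, in this order (a step that is already met when the one before it is completed fails the run):
1. the ring is spread by the pliers and lifted off the board (value of joint ring_jaw above 0.009 m and height (world z) of ring_mid above 0.05 m and contact force between ring and pliers above 1 N), for 0.2 s.
2. the ring has closed into the groove of the wheel's neck (horizontal distance between ring_mid and post_top below 0.007 m and value of joint ring_jaw between 0.0007 and 0.005 m and distance between ring_mid and wheel_c1 below 0.0075 m and angle between ring_mid's own z axis and vertical below 0.2 rad), for 0.2 s.
At the end, for the whole second after the job is handed in: The ring has closed in the groove of the wheel's neck (opening 0.7 to 5 mm, centre within 7 mm of the post's axis and within 7.5 mm of the groove's middle, tilted under 0.2 rad), and the pliers stand upright (within 0.15 rad) and at rest on the board, within 140 mm of its centre (all of step 2 and horizontal distance between pliers_grip and board below 0.14 m and angle between pliers_grip's own z axis and vertical below 0.15 rad and height (world z) of pliers_grip between 0.128 and 0.146 m and linear speed of each of pliers, ring below 0.02 m/s); the robot touches nothing.
It fails at once if the hook wheel is moved more than 2.5 mm from the height it was set to (distance of wheel_c1 from where it was at the start of the episode above 0.0025 m).
It fails at once if a bystander (colander, pot, lid, bowl, bottle, cup or spoon) is moved by more than 30 mm (distance of any of clay_pot, rice_bowl, soy_bottle, tea_cup, rice_spoon, colander_c0, pot_lid_c0 from where it was at the start of the episode above 0.03 m).
It also fails if it takes over 54 s, if anything falls off the work surface, if the arm or the gripper's body presses on something with over 40 N, if the wrist force passes 120 N, or if a joint passes its speed limit or range.

## Working session

There is one attempt and no reset: what is moved stays moved. The work goes in short steps, Python scripts to look and compute and a shell command to move; the robot and the scene stay as the last step left them, time stands still between calls to the robot, and variables do not carry over. Pictures are saved under pics/ and viewed, at most 10 in all, crops included, and the job is handed in when it is done.

```bash
mkdir -p pics
cat > h.py <<'E'
import numpy as np,cv2
from plant import manip,viewer,job
def grab(n,f=None):
    d=viewer.grab_frame(n)
    if f: cv2.imwrite('pics/'+f,d['img'])
    np.savez('/tmp/'+n,**{k:np.array(v) for k,v in d.items()})
    return d
def last(n): return np.load('/tmp/'+n+'.npz')
def ray(d,u,v):
    R=cv2.Rodrigues(np.array(d['rvec'],float))[0]; t=np.array(d['tvec'],float).ravel()
    return -R.T@t, R.T@np.linalg.solve(np.array(d['intrinsics'],float),[u,v,1.])
def onz(d,u,v,z):
    o,r=ray(d,u,v); return o+r*(z-o[2])/r[2]
def proj(d,p):
    return cv2.projectPoints(np.array(p,float).reshape(-1,1,3),np.array(d['rvec'],float),np.array(d['tvec'],float),np.array(d['intrinsics'],float),None)[0].reshape(-1,2)
E
python3 - <<'E'
from h import *
a=grab('top','t0.png');b=grab('side','s0.png')
print(manip.sense(),manip.tips_ahead)
for d in(a,b):print(ray(d,320,200))
E
```

```text
{'t': 0.1, 'q': array([-1.18891037,  0.46939369, -0.0485766 ,  1.53357404,  0.02410343,
        1.14100365, -0.08229142]), 'qvel': array([-0.00105559, -0.00144266,  0.00161434, -0.0030149 ,  0.00018872,
       -0.0004585 ,  0.0003421 ]), 'joint_torque': array([ 1.14855527e-03, -5.09168065e+01, -8.06557294e-02, -2.36832011e+01,
       -6.13634731e-02,  3.43920034e-02,  6.09013409e-05]), 'ee_pos': array([0.26933771, 0.61836723, 0.2325823 ]), 'eef_rot': array([ 2.03940729e-01,  9.78982827e-01, -8.84493448e-04, -1.46538786e-04]), 'force': array([ 0.65883016, -0.66650307,  0.36245806]), 'ft_torque': array([ 0.02526658,  0.00395302, -0.01676914]), 'grip_force': 0.0, 'width': 0.08715384773568298} 0.011
(array([0.28567676, 0.08082558, 1.54531312]), array([ 0.16632924, -0.00266186, -0.98609167]))
(array([ 0.21147813, -0.99316058,  0.87599241]), array([ 0.21790124,  0.79862216, -0.56103324]))
```

View pics/t0.png

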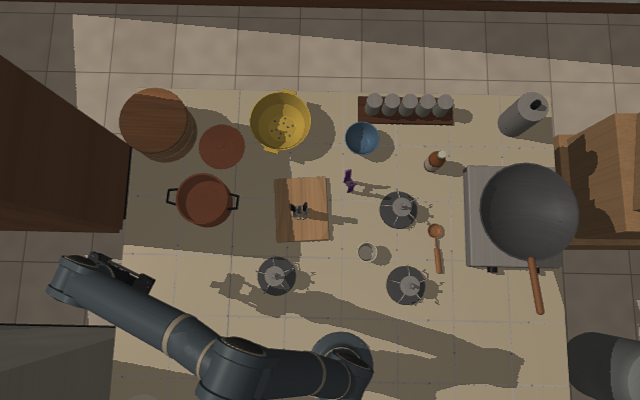

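View pics/s0.png

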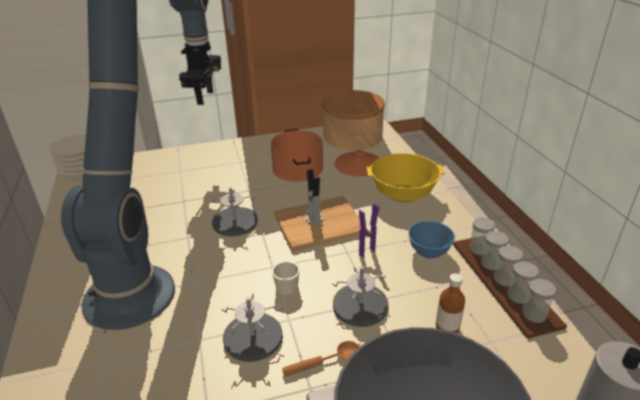

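Look-alikes: for the pliers, the black-handled pair on the board (top 299,211; side 314,195), versus the purple pair (top 350,181; side 369,232), which I leave alone. For the stand, top pixels (277,276), (405,286) and (399,210). The last is farthest from the base at about (343,360), so I choose it. Next I check it in a close crop.

Run:
```python
from h import *
a=last('top');b=last('side')
c=lambda d,x,y,w,h,W,H:cv2.resize(d['img'][y:y+h,x:x+w],(W,H),interpolation=cv2.INTER_CUBIC)
A=np.hstack([c(a,270,170,65,75,347,400),c(a,370,185,60,54,444,400)])[:, :790]
B=np.hstack([c(b,270,160,100,50*2,200,200),c(b,325,262,70,70,200,200)])
A=cv2.resize(A,(790,400)); B=cv2.resize(B,(400,200)); B=np.hstack([B,np.zeros((200,390,3),np.uint8)])
cv2.imwrite('pics/c0.png',np.vstack([A,B]))
for s in [(277,276),(405,286),(399,210)]: p=onz(a,*s,0.08);print(p,np.hypot(*p[:2]))
for s in [(276,180),(326,177),(329,239),(277,242)]: print(onz(a,*s,0.018))
```

```text
[0.28244964 0.20994134 0.08      ] 0.3519277859587125
[ 0.25938831 -0.20089637  0.08      ] 0.3280878622964589
[ 0.50498888 -0.18364444  0.08      ] 0.5373444442234416
[0.61031724 0.23052005 0.018     ]
[0.62463312 0.0575256  0.018     ]
[0.40980248 0.04347053 0.018     ]
[0.3959425  0.21944037 0.018     ]
```

View pics/c0.png

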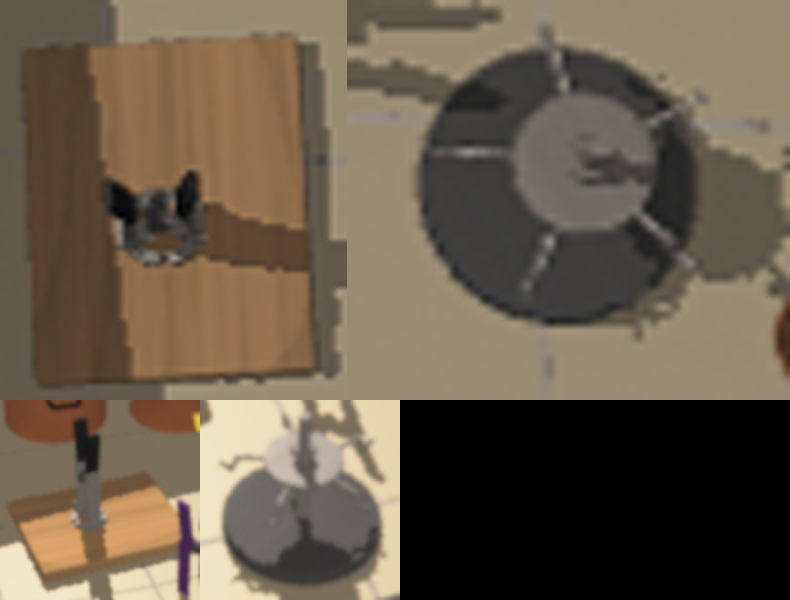

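The crop confirms the black pliers standing in the ring on the board (top about 299,211), and the stand with its post and flange (top about 399,210; side about 361,300). Now I measure both.

Run:
```python
from h import *
a=last('top');b=last('side')
def blobs(d,x,y,w,h,m):
    n,l,s,c=cv2.connectedComponentsWithStats(m[y:y+h,x:x+w].astype(np.uint8))
    for i in range(1,n):
        if s[i,4]>8:
            q=np.argwhere(l==i)[:,::-1]+[x,y]; r=cv2.minAreaRect(q.astype(np.float32)); print(s[i],c[i]+[x,y],cv2.boxPoints(r).round(1).tolist())
va=a['img'].max(2);vb=b['img'].max(2)
print('top handles');blobs(a,284,195,30,25,va<52)
print('side handles');blobs(b,300,165,28,40,vb<52)
print(va[200:222,286:312]);print(b['img'].max(2)[264:300,352:372])
```

```text
top handles
[19  7  4 10 29] [304.48275862 206.72413793] [[303.0, 202.0], [306.0, 202.0], [306.0, 211.0], [303.0, 211.0]]
[ 6  9  6 11 38] [292.52631579 208.28947368] [[290.0, 204.0], [295.0, 204.0], [295.0, 214.0], [290.0, 214.0]]
[13 12  5  6 17] [298.94117647 209.64705882] [[296.5, 207.3000030517578], [299.8999938964844, 206.60000610351562], [301.0, 212.0], [297.5, 212.6999969482422]]
side handles
[  8   5  11  26 197] [312.98984772 182.95939086] [[308.0, 170.0], [318.0, 170.0], [318.0, 195.0], [308.0, 195.0]]
[[ 83  84  84 103 133 129 136 142 145 146 142 141 140 139 137 133 135 141
  143 138 143 150 148 143 144 151]
 [ 83  85  83  99 135 129 136 141 145 146 143 142 140 140 137 133 134 141
  145 142 146 152 150 143 143 149]
 [ 83  84  83 102 137 131 138 142 146 146 143 140 141 140 138 133 137 144
  134  47  76 130 152 144 143 149]
 [ 83  85  85  83  89 117 141 143 146 147 143 141 141 142 139 135 139 129
   61  34  44 109 153 144 143 149]
 [ 83  85  81  64  50  44  81 126 150 149 145 143 143 145 142 138 135 104
   26  36  44 107 154 145 143 149]
 [ 83  85  82  64  47  13  23  58 11
[... 4178 characters left out ...]
 132 119
  107 101]
 [108 111 122 127 122 119 126 135 141 134 116 102  99 102 108 111 108 105
  102 100]
 [108 119 135 132 113 104 103 106 110 109 104  99  99 102 103 103 103 103
  103 101]
 [113 131 141 128 111 103  99  98 100 100  99  99 101 104 103 104 103 102
  102 102]
 [125 144 140 119 108 102  97  96 100 100  98 100 103 104 105 104 103 102
  103 103]
 [140 149 131 110 102  94  90  95  99  99  97  99 103 104 104 104 103 102
  102 102]
 [142 141 119 104  96  82  83  93  99  98  97  99 103 104 103 103 102 102
  102 102]
 [124 124 111 104  94  79  81  93  99  98  97  99 103 104 104 103 102 102
  102 102]
 [110 109 107 105 100  85  83  94  98  98  96 100 103 103 102 102 102 102
  103 103]]
```

Run:
```python
from h import *
a=last('top');b=last('side')
c=lambda d,x,y,w,h,k:cv2.resize(d['img'][y:y+h,x:x+w],(w*k,h*k),interpolation=cv2.INTER_NEAREST)
A=c(a,370,185,65,50,6);B=c(b,330,262,65,65,6);C=c(b,285,165,65,65,6);D=c(a,270,190,65,50,6)
cv2.imwrite('pics/c1.png',cv2.resize(np.hstack([np.vstack([A,D])[:590],np.vstack([B,C])[:590]]) if 0 else np.vstack([np.hstack([A,D]),np.hstack([B,C])])[:590],(780,590)))
```

```text
(no output)
```

View pics/c1.png

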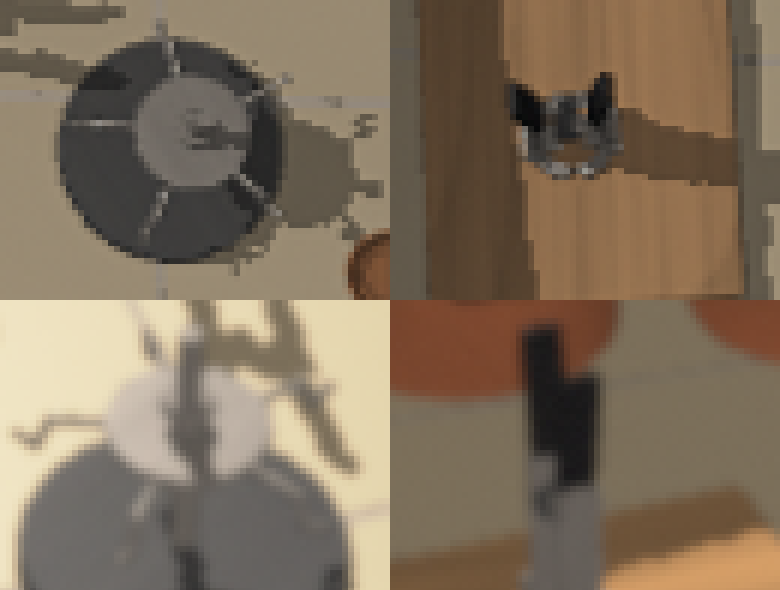

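Run:
```python
from h import *
from scipy.spatial.transform import Rotation as Ro
a=last('top');b=last('side')
L=onz(a,290.1,206.6,.170);R=onz(a,306.1,205,.170);d=L-R
print('handles',L,R,(L+R)/2,np.linalg.norm(d),np.degrees(np.arctan2(-d[0],d[1])))
print('side project tops',proj(b,[L,R]), 'dark x308-318,y170-')
print('ring front edge',onz(a,299,218.5,.021),'ring L/R',onz(a,292.2,213,.021),onz(a,307.5,213,.021))
print('post side',onz(b,361.7,268.5,.12))
for z in(.0,.01,.02):print('base',z,onz(a,398,209.6,z))
for z in(.06,.08,.1):print('flange',z,onz(a,401.6,206.2,z))
s=manip.sense();Rm=Ro.from_quat(s['eef_rot']).as_matrix();print(Rm)
```

```text
handles [0.49502457 0.16906362 0.17      ] [0.50107338 0.11976517 0.17      ] [0.49804898 0.14441439 0.17      ] 0.049668146815651605 6.995099659897452
side project tops [[307.37451866 168.1138369 ]
 [314.38555628 176.9262602 ]] dark x308-318,y170-
ring front edge [0.47730968 0.14701799 0.021     ] ring L/R [0.49574346 0.17076847 0.021     ] [0.49684734 0.11850591 0.021     ]
post side [ 0.51926125 -0.20067898  0.12      ]
base 0.0 [ 0.51829207 -0.19462406  0.        ]
base 0.01 [ 0.51678677 -0.19284157  0.01      ]
base 0.02 [ 0.51528148 -0.19105909  0.02      ]
flange 0.06 [ 0.52099286 -0.19604051  0.06      ]
flange 0.08 [ 0.51782429 -0.19231246  0.08      ]
flange 0.1 [ 0.51465571 -0.18858441  0.1       ]
[[-9.16816315e-01  3.99308683e-01 -6.47686387e-04]
 [ 3.99309201e-01  9.16814794e-01 -1.67203734e-03]
 [-7.38505662e-05 -1.79157825e-03 -9.99998392e-01]]
```

```bash
python3 -m creep '[[-40,-34.2,-3,0,0,-30],[-40,-34.2,-3,0,0,-30],[-40,-34.2,-3,0,0,-30],[-40,-34.2,-3,0,0,-30],[-40,-34.2,-3,0,0,-30],[-40,-34.2,-3,0,0,-30],[-40,-34.2,-3,0,0,-30],[-40,-34.2,-3,0,0,-30],[-40,-34.2,-3,0,0,-30],[-40,-34.2,-3,0,0,-30],[-40,-34.2,-3,0,0,-30],[-40,-34.2,-3,0,0,-30]]' 1
python3 - <<'E'
from h import *
from scipy.spatial.transform import Rotation as Ro
a=last('top');b=last('side')
def tri(u,v):
    A=0;B=0
    for d,p in((a,u),(b,v)):
        o,r=ray(d,*p);r/=np.linalg.norm(r);P=np.eye(3)-np.outer(r,r);A=A+P;B=B+P@o
    return np.linalg.solve(A,B)
L=tri((290.1,206.6),(310.3,169.8));R=tri((306.1,205),(316.6,178.3));print(L,R,(L+R)/2)
print('flange',tri((401.6,206.2),(361,282.8)))
s=manip.sense();print(Ro.from_quat(s['eef_rot']).as_matrix(),s['q'])
E
```

```text
t: 1.1
ee_pos: [0.488, 0.1678, 0.262]
eef_rot: [-0.056, 0.998, 0.0, -0.0]
force: [0.2, 0.7, 0.2]
width: 0.0868
grip_force: 0.0
[0.49948398 0.1689788  0.1632234 ] [0.50438424 0.11951528 0.16473962] [0.50193411 0.14424704 0.16398151]
flange [ 0.52032195 -0.19420484  0.07115098]
[[-9.93631577e-01 -1.12677483e-01 -2.70736871e-04]
 [-1.12677488e-01  9.93631614e-01  2.22755620e-06]
 [ 2.68761719e-04  3.27193207e-05 -9.99999963e-01]] [-0.46573848  0.18174731  0.06094495  1.87337907 -0.01255896  1.08707669
  1.28376255]
```

```bash
python3 -m creep '[[0,0,0,0,0,0],[0,0,0,0,0,0],[0,0,0,0,0,0]]'
```

```text
t: 1.35
ee_pos: [0.4874, 0.1704, 0.2617]
eef_rot: [-0.056, 0.998, 0.0, -0.0]
force: [-0.3, 0.2, 0.2]
width: 0.0868
grip_force: 0.0
```

```bash
python3 -m creep '[[-1,-2.7,0,0,0,0],[-1,-2.7,4,0,0,0],[-1,-2.7,7,0,0,0],[-1,-2.7,7,0,0,0],[-1,-2.7,7,0,0,0]]'
python3 - <<'E'
from h import *
a=grab('top');b=grab('side')
c=lambda d,x,y,w,h,k:cv2.resize(d['img'][y:y+h,x:x+w],(w*k,h*k),interpolation=cv2.INTER_CUBIC)
cv2.imwrite('pics/c2.png',np.hstack([c(a,260,175,75,75,5),c(b,285,135,75,75,5)]))
s=manip.sense();p=s['ee_pos'];print(p,proj(a,[p,p+[0,0,.011]]),proj(b,[p,p-[0,0,.011],[p[0],p[1],.17]]))
E
```

```text
t: 1.77
ee_pos: [0.4993, 0.1458, 0.191]
eef_rot: [-0.058, 0.998, -0.0, -0.002]
force: [0.1, 0.1, 0.4]
width: 0.0869
grip_force: 0.0
[0.50151953 0.14593784 0.19354079] [[297.30923738 203.47296554]
 [297.15008933 202.89451047]] [[311.72522395 164.30549002]
 [311.82754443 167.90808838]
 [311.94306824 171.97556196]]
```

View pics/c2.png

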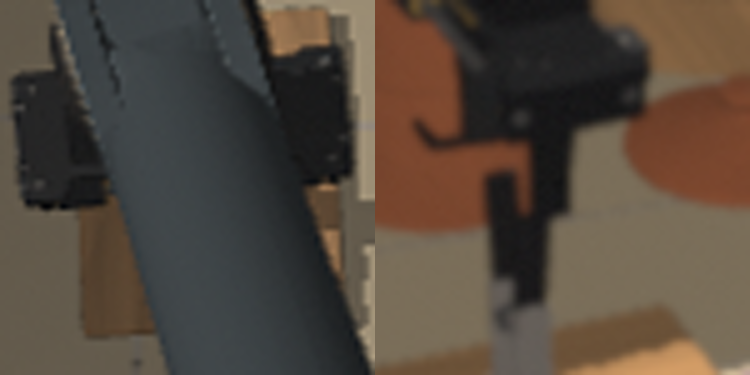

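Run:
```python
from h import *
from scipy.spatial.transform import Rotation as Ro
b=last('side');s=manip.sense();print(s['ee_pos'],s['t'])
p=s['ee_pos'];y=Ro.from_quat(s['eef_rot']).as_matrix()[:,1]
print(proj(b,[p-y*.051+[0,0,.01]]),'finger seen 320.4')
for x in (.498,.5,.502,.504):
  c=np.array([x,.1445,.16]);print(x,proj(b,[c-y*.025,c+y*.024+[0,0,.01]]),'near seen 316.6, far seen 310')
```

```text
[0.50151953 0.14593784 0.19354079] 1.8667
[[319.03085913 170.14135934]] finger seen 320.4
0.498 [[314.40445397 180.20869111]
 [307.5208607  168.22394697]] near seen 316.6, far seen 310
0.5 [[315.13745224 180.08919014]
 [308.23923424 168.11105164]] near seen 316.6, far seen 310
0.502 [[315.86996742 179.96976793]
 [308.9571452  167.99822902]] near seen 316.6, far seen 310
0.504 [[316.60199997 179.85042439]
 [309.67459402 167.88547902]] near seen 316.6, far seen 310
```

```bash
python3 -m creep '[[0,0,2,0,0,0],[0,0,4,0,0,0],[0,0,5.5,0,0,0],[0,0,5.9,0,0,0],[0,0,5.9,0,0,0],[0,0,5.9,0,0,0],[0,0,5.9,0,0,0]]' 1 && python3 -m creep '[[0,0,0,0,0,0],[0,0,0,0,0,0],[0,0,0,0,0,0],[0,0,0,0,0,0],[0,0,0,0,0,0],[0,0,0,0,0,0],[0,0,0,0,0,0],[0,0,0,0,0,0]]' 0
```

```text
t: 2.45
ee_pos: [0.502, 0.1449, 0.1347]
eef_rot: [-0.057, 0.998, 0.001, 0.002]
force: [-0.2, 0.5, 0.9]
width: 0.0871
grip_force: 0.0
t: 3.12
ee_pos: [0.5013, 0.1451, 0.1335]
eef_rot: [-0.056, 0.998, 0.001, 0.001]
force: [0.4, 2.9, 2.3]
width: 0.0416
grip_force: 8.6
```

```bash
python3 -m creep '[[0,0,0,0,0,0],[0,0,0,0,0,0],[0,0,0,0,0,0],[0,0,0,0,0,0],[0,0,0,0,0,0],[0,0,0,0,0,0],[0,0,0,0,0,0],[0,0,0,0,0,0]]' 0
```

```text
t: 3.78
ee_pos: [0.5007, 0.1442, 0.1329]
eef_rot: [-0.056, 0.998, 0.0, -0.0]
force: [-0.1, 2.3, 0.2]
width: 0.0328
grip_force: 30.0
```

```bash
python3 -m creep '[[0,0,-0.5,0,0,0],[0,0,-1,0,0,0],[0,0,-2,0,0,0],[0,0,-3.5,0,0,0],[0,0,-5.5,0,0,0],[0,0,-7.5,0,0,0],[0,0,-9.5,0,0,0],[0,0,-11.5,0,0,0],[0,0,-13,0,0,0],[0,0,-13.7,0,0,0],[0,0,-13.7,0,0,0],[0,0,-13.7,0,0,0]]'
python3 - <<'E'
from h import *
a=grab('top');b=grab('side')
c=lambda d,x,y,w,h,k:cv2.resize(d['img'][y:y+h,x:x+w],(w*k,h*k),interpolation=cv2.INTER_CUBIC)
cv2.imwrite('pics/c3.png',np.hstack([c(b,280,100,75,120,5),c(a,260,165,75,120,5)]))
s=manip.sense();print(s['ee_pos'],s['q'])
E
```

```text
t: 4.78
ee_pos: [0.5005, 0.1439, 0.2699]
eef_rot: [-0.056, 0.998, -0.0, -0.0]
force: [-0.2, -0.1, -2.6]
width: 0.0328
grip_force: 30.0
[0.4999825  0.14388271 0.26879388] [-0.43141962  0.18363622  0.08116413  1.85501063 -0.01651956  1.10614929
  1.3393615 ]
```

View pics/c3.png

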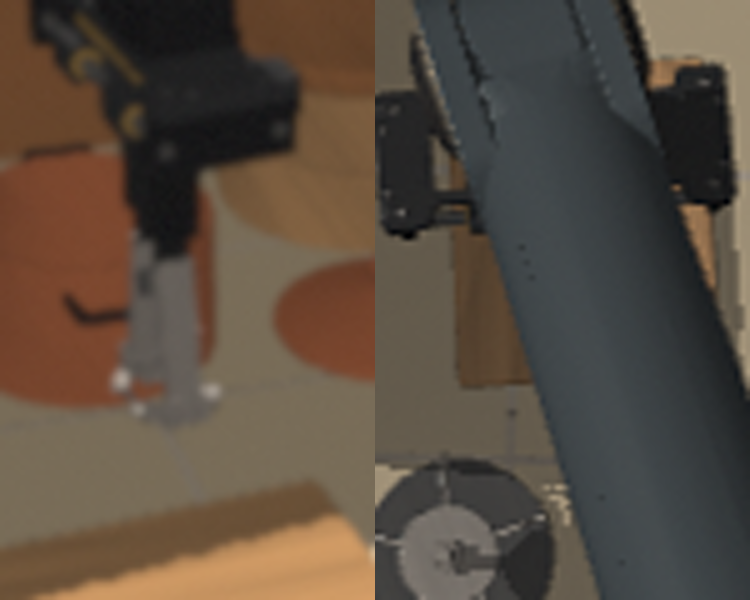

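Run:
```python
from h import *
from scipy.spatial.transform import Rotation as Ro
b=last('side');s=manip.sense();p=s['ee_pos'];y=Ro.from_quat(s['eef_rot']).as_matrix()[:,1]
for c in((361.5,267),(360.1,265.5),(361.5,268),(360.1,266.5)):print(c,onz(b,*c,.12))
print('lever',proj(b,[p-y*.022-[0,0,.085]]),'seen 315.7@y~160'); print('ring near tab ends',proj(b,[p-y*.033+np.array([sx*.013,0,-.108]) for sx in(-1,1)]),proj(b,[p-y*.027+np.array([sx*.025,0,-.113]) for sx in(-1,1)]))
print('finger',proj(b,[p-y*.03]),'seen 314.2')
a=last('top');va=a['img']
```

```text
(361.5, 267) [ 0.52049648 -0.19593013  0.12      ]
(360.1, 265.5) [ 0.51921586 -0.19037788  0.12      ]
(361.5, 268) [ 0.51939316 -0.19901493  0.12      ]
(360.1, 266.5) [ 0.51811159 -0.1934873   0.12      ]
lever [[314.55328469 171.89544387]] seen 315.7@y~160
ring near tab ends [[311.50887833 182.20731399]
 [321.08005835 180.64035875]] [[306.29468043 183.43206624]
 [324.60700892 180.43100009]]
finger [[315.01033126 144.25818644]] seen 314.2
```

```bash
python3 -m creep '[[0.1,-1,0,0,0,0],[0.2,-3.5,0,0,0,0],[0.4,-7,0,0,0,0],[0.7,-10.5,0,0,0,0],[0.9,-14,0,0,0,0],[1.1,-17.5,0,0,0,0],[1.3,-21,0,0,0,0],[1.5,-24.5,0,0,0,0],[1.7,-28,0,0,0,0],[1.9,-31,0,0,0,0],[2.0,-33,0,0,0,0],[2.1,-33.7,0,0,0,0]]' && python3 -m creep '[[0,0,0,0,0,0],[0,0,0,0,0,0],[0,0,0,0,0,0],[0,0,0,0,0,0],[0,0,0,0,0,0]]'
python3 - <<'E'
from h import *
from scipy.spatial.transform import Rotation as Ro
b=grab('side')
s=manip.sense();p=s['ee_pos'];y=Ro.from_quat(s['eef_rot']).as_matrix()[:,1];print(p)
cv2.imwrite('pics/c4.png',cv2.resize(b['img'][170:290,320:420],(700,840)[:2] if 0 else (500,600),interpolation=cv2.INTER_CUBIC))
print('near foot underside',proj(b,[p-y*.0285-[0,0,.107]]),'plates ends',proj(b,[p-y*.0+np.array([sx*.025,0,-.11]) for sx in(-1,1)]),'tabs',proj(b,[p-y*.033-[0,0,.097]]),proj(b,[p+y*.033-[0,0,.097]]))
print('post top',proj(b,[[.518,-.1935,.12]]))
E
```

```text
t: 5.88
ee_pos: [0.5163, -0.1982, 0.2692]
eef_rot: [-0.053, 0.999, -0.001, -0.001]
force: [-0.0, -0.5, -2.9]
width: 0.0327
grip_force: 30.0
t: 6.3
ee_pos: [0.5181, -0.1914, 0.2699]
eef_rot: [-0.058, 0.998, 0.0, -0.0]
force: [-0.2, -0.0, -1.5]
width: 0.0327
grip_force: 30.0
[ 0.51808723 -0.19168905  0.27001547]
near foot underside [[366.34334152 258.84583775]] plates ends [[349.32826099 254.15084394]
 [371.2306205  249.78316891]] tabs [[367.48062554 256.49158364]] [[353.84716168 238.47466989]]
post top [[360.05396357 266.51358253]]
```

View pics/c4.png

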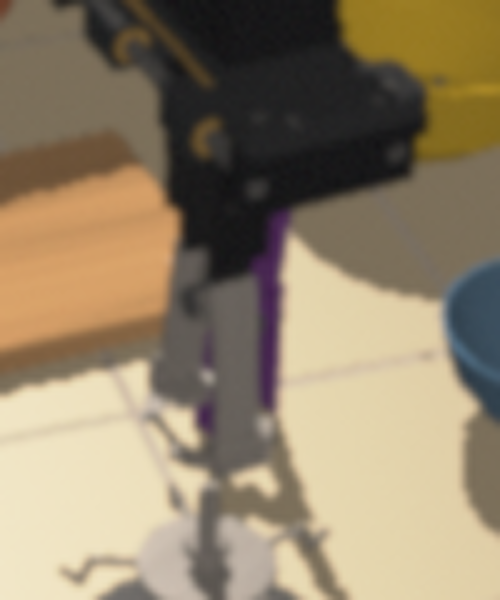

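The ring (lower edge near 368,263) hangs just above and around the post (top near 361,267), with side-camera bias of about (+1,+1) px. That calls for a 1.5 mm shift in -y, then the descent.

```bash
python3 -m creep '[[0,-0.15,0,0,0,0],[0,-0.15,1,0,0,0],[0,-0.15,2,0,0,0],[0,-0.15,3,0,0,0],[0,-0.15,4,0,0,0],[0,-0.15,4.5,0,0,0],[0,-0.15,4.5,0,0,0],[0,-0.15,4.5,0,0,0],[0,-0.15,4.5,0,0,0]]'; python3 -m creep '[[0,0,0.5,0,0,0],[0,0,1,0,0,0],[0,0,1.3,0,0,0],[0,0,1.5,0,0,0],[0,0,1.5,0,0,0],[0,0,1.5,0,0,0]]'
python3 - <<'E'
from h import *
b=grab('side');s=manip.sense();print(s['ee_pos'],s['force'],s['ft_torque'])
cv2.imwrite('pics/c5.png',cv2.resize(b['img'][220:310,325:400],(500,600),interpolation=cv2.INTER_CUBIC))
E
```

```text
t: 7.1
ee_pos: [0.5184, -0.1946, 0.2253]
eef_rot: [-0.056, 0.998, -0.0, 0.0]
force: [-0.6, 0.3, -2.4]
width: 0.0328
grip_force: 30.0
t: 7.6
ee_pos: [0.518, -0.1945, 0.2098]
eef_rot: [-0.056, 0.998, 0.0, -0.0]
force: [-0.1, -0.0, -2.5]
width: 0.033
grip_force: 30.0
[ 0.5181365  -0.1944954   0.21001297] [-0.37276141  0.19783015 -2.58134534] [ 0.09133576 -0.02351098 -0.00515219]
```

View pics/c5.png

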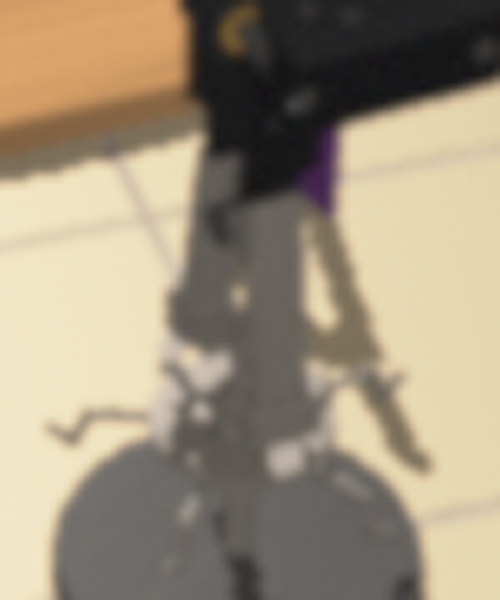

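```bash
python3 -m creep '[[0,0.1,0.2,0,0,0],[0,0.1,0.4,0,0,0],[0,0.1,0.6,0,0,0],[0,0.1,0.7,0,0,0],[0,0.1,0.7,0,0,0],[0,0.1,0.7,0,0,0]]'; python3 -m creep '[[0,0,0.1,0,0,0],[0,0,0.2,0,0,0],[0,0,0.2,0,0,0],[0,0,0.2,0,0,0]]';python3 -m creep '[[0,0,0.1,0,0,0],[0,0,0.2,0,0,0],[0,0,0.2,0,0,0],[0,0,0.2,0,0,0]]';python3 -m creep '[[0,0,0.1,0,0,0],[0,0,0.2,0,0,0],[0,0,0.2,0,0,0],[0,0,0.2,0,0,0]]'
```

```text
t: 8.15
ee_pos: [0.5179, -0.1935, 0.2029]
eef_rot: [-0.056, 0.998, 0.0, -0.0]
force: [1.2, -0.5, -2.3]
width: 0.0332
grip_force: 30.0
t: 8.48
ee_pos: [0.5179, -0.1935, 0.2009]
eef_rot: [-0.056, 0.998, 0.0, -0.0]
force: [0.8, 0.6, -2.1]
width: 0.0329
grip_force: 30.0
t: 8.82
ee_pos: [0.5179, -0.1934, 0.1989]
eef_rot: [-0.056, 0.998, 0.0, -0.0]
force: [0.3, 0.6, -2.4]
width: 0.0328
grip_force: 30.0
t: 9.15
ee_pos: [0.5179, -0.1935, 0.1969]
eef_rot: [-0.056, 0.998, 0.0, -0.0]
force: [-0.7, 0.5, -1.3]
width: 0.0325
grip_force: 30.0
```

```bash
python3 -m creep '[[0,0,0.1,0,0,0],[0,0,0.1,0,0,0],[0,0,0.1,0,0,0]]'|grep -E 'pos|force'; python3 -m creep '[[0,0,0.1,0,0,0],[0,0,0.1,0,0,0],[0,0,0.1,0,0,0]]'|grep -E 'pos|force';python3 -m creep '[[0,0,0.1,0,0,0],[0,0,0.1,0,0,0],[0,0,0.1,0,0,0]]'|grep -E 'pos|force'
```

```text
ee_pos: [0.5179, -0.1935, 0.1959]
force: [-0.3, 0.1, -2.3]
grip_force: 30.0
ee_pos: [0.5179, -0.1935, 0.1949]
force: [0.2, 0.4, -1.6]
grip_force: 30.0
ee_pos: [0.5179, -0.1934, 0.1939]
force: [0.1, -0.4, -2.6]
grip_force: 30.0
```

```bash
python3 -m creep '[[0,0,0.1,0,0,0],[0,0,0.1,0,0,0],[0,0,0.1,0,0,0]]'|grep -E 'pos|force'; python3 -m creep '[[0,0,0.1,0,0,0],[0,0,0.1,0,0,0],[0,0,0.1,0,0,0]]'|grep -E 'pos|force'
```

```text
ee_pos: [0.5179, -0.1934, 0.1929]
force: [0.2, -0.3, -1.8]
grip_force: 30.0
ee_pos: [0.5179, -0.1935, 0.1919]
force: [0.9, -1.0, -2.5]
grip_force: 30.0
```

```bash
python3 -m creep '[[0,0,0.1,0,0,0],[0,0,0.1,0,0,0],[0,0,0.1,0,0,0]]'|grep -E 'pos|force'; python3 -m creep '[[0,0,0.1,0,0,0],[0,0,0.1,0,0,0],[0,0,0.1,0,0,0]]'|grep -E 'pos|force'
```

```text
ee_pos: [0.518, -0.1935, 0.191]
force: [0.6, 0.5, -1.5]
grip_force: 30.0
ee_pos: [0.5182, -0.1935, 0.1909]
force: [-1.9, -0.1, 5.8]
grip_force: 30.0
```

```bash
python3 -m creep '[[0,0,-0.1,0,0,0],[0,0,-0.1,0,0,0]]'|grep -E 'pos|force'
python3 - <<'E'
from h import *
b=last('side')
for z in(.06,.065,.07,.075,.08,.085):
  t=np.linspace(0,6.28,60);q=proj(b,np.c_[.518+.032*np.cos(t),-.1935+.032*np.sin(t),t*0+z])+[1,1]
  print(z,q.min(0),q.max(0))
print('post',proj(b,[[.518,-.1935,.12]])+1)
E
```

```text
ee_pos: [0.518, -0.1935, 0.191]
force: [0.1, -0.3, 1.7]
grip_force: 30.0
0.06 [346.16568978 277.85068507] [374.4936903  297.65616581]
0.065 [346.19217049 276.23989534] [374.58890153 296.01939909]
0.07 [346.21877984 274.62145673] [374.68457571 294.37449698]
0.075 [346.24551875 272.99531463] [374.78071624 292.72139869]
0.08 [346.27238819 271.36141389] [374.87732652 291.06004279]
0.085 [346.2993891  269.71969887] [374.97441002 289.39036726]
post [[361.05396357 267.51358253]]
```

```bash
python3 -m creep '[[0,0,-0.03,0,0,0],[0,0,-0.05,0,0,0],[0,0,-0.05,0,0,0],[0,0,-0.05,0,0,0]]' 0.413|grep -E 'pos|force|width'
```

```text
ee_pos: [0.5179, -0.1935, 0.1912]
force: [-0.9, -0.1, -2.4]
width: 0.036
grip_force: 7.5
```

```bash
python3 -m creep '[[0,0,0.02,0,0,0],[0,0,0.02,0,0,0],[0,0,0.02,0,0,0],[0,0,0.02,0,0,0]]' 0.43|grep -E 'pos|force|width';python3 -m creep '[[0,0,0,0,0,0],[0,0,0,0,0,0],[0,0,0,0,0,0],[0,0,0,0,0,0]]' 0.443|grep -E 'pos|force|width'
```

```text
ee_pos: [0.518, -0.1935, 0.1913]
force: [-0.8, -1.1, -0.4]
width: 0.0374
grip_force: 6.8
ee_pos: [0.518, -0.1935, 0.1914]
force: [-0.1, -0.4, 0.8]
width: 0.0387
grip_force: 6.4
```

```bash
python3 -m creep '[[0,0,-0.02,0,0,0],[0,0,-0.02,0,0,0],[0,0,-0.02,0,0,0],[0,0,-0.02,0,0,0]]' 0.46|grep -E 'pos|force|width';python3 -m creep '[[0,0,-0.04,0,0,0],[0,0,-0.04,0,0,0],[0,0,-0.04,0,0,0],[0,0,-0.04,0,0,0]]' 0.475|grep -E 'pos|force|width'
```

```text
ee_pos: [0.5179, -0.1934, 0.1915]
force: [0.7, 0.1, -0.1]
width: 0.0397
grip_force: 6.3
ee_pos: [0.5177, -0.1933, 0.1916]
force: [-0.4, -0.0, -2.4]
width: 0.0414
grip_force: 6.6
```

```bash
python3 -m creep '[[0,0,0,0,0,0],[0,0,0,0,0,0],[0,0,0,0,0,0],[0,0,0,0,0,0]]' 0.49|grep -E 'pos|force|width';python3 -m creep '[[0,0,-0.04,0,0,0],[0,0,-0.04,0,0,0],[0,0,-0.04,0,0,0],[0,0,-0.04,0,0,0]]' 0.517|grep -E 'pos|force|width'
```

```text
ee_pos: [0.5179, -0.1934, 0.1918]
force: [-1.3, -0.1, -1.5]
width: 0.0428
grip_force: 6.4
ee_pos: [0.5179, -0.1934, 0.1923]
force: [-0.6, -0.3, -4.1]
width: 0.0449
grip_force: 6.0
```

```bash
python3 -m creep '[[0,0,0,0,0,0],[0,0,0,0,0,0],[0,0,0,0,0,0]]' |grep -E 'pos|force|width';python3 -m creep '[[0,0,-0.1,0,0,0],[0,0,-0.1,0,0,0],[0,0,-0.1,0,0,0]]' |grep -E 'pos|force|width'
```

```text
ee_pos: [0.5179, -0.1935, 0.1922]
force: [0.6, 0.2, -2.8]
width: 0.0452
grip_force: 6.0
ee_pos: [0.5179, -0.1934, 0.1932]
force: [-0.4, 1.6, -3.1]
width: 0.0449
grip_force: 5.9
```

```bash
python3 -m creep '[[0,0,-0.05,0,0,0],[0,0,-0.05,0,0,0],[0,0,-0.05,0,0,0]]' |grep -E 'pos|force|width';python3 -m creep '[[0,0,-0.05,0,0,0],[0,0,-0.05,0,0,0],[0,0,-0.05,0,0,0]]' |grep -E 'pos|force|width'
```

```text
ee_pos: [0.5176, -0.1934, 0.1934]
force: [0.1, -0.1, -6.4]
width: 0.0452
grip_force: 6.0
ee_pos: [0.5177, -0.1934, 0.194]
force: [-0.3, 0.1, -6.3]
width: 0.0452
grip_force: 6.0
```

```bash
python3 -m creep '[[0,0,0.1,0,0,0],[0,0,0.1,0,0,0],[0,0,0.1,0,0,0],[0,0,0.1,0,0,0]]' 0.535|grep -E 'pos|force|width'
python3 - <<'E'
from h import *
b=grab('side');a=grab('top')
A=cv2.resize(b['img'][235:300,335:390],(500,590),interpolation=cv2.INTER_CUBIC)
B=cv2.resize(a['img'][180:235,370:425],(295,295),interpolation=cv2.INTER_CUBIC)
cv2.imwrite('pics/c6.png',np.hstack([A,np.vstack([B,B*0])]))
E
```

```text
ee_pos: [0.5183, -0.1934, 0.1936]
force: [0.5, 0.6, -1.5]
width: 0.0469
grip_force: 5.5
```

View pics/c6.png

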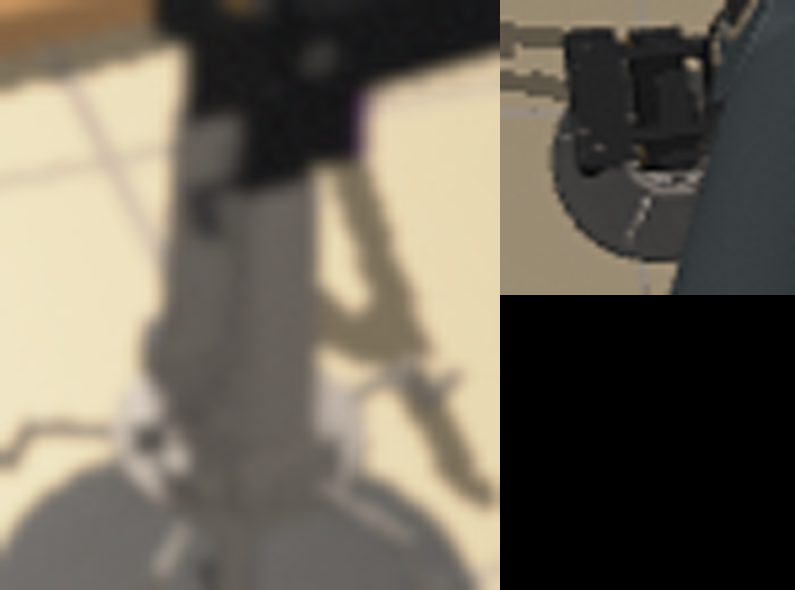

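The ring lies on the flange (side about 361,286), and the pull has vanished at 46.9 mm, so the feet are free. Lifting in small steps.

```bash
python3 -m creep '[[0,0,-0.05,0,0,0],[0,0,-0.1,0,0,0],[0,0,-0.1,0,0,0],[0,0,-0.1,0,0,0]]' |grep -E 'pos|force|width';python3 -m creep '[[0,0,-0.05,0,0,0],[0,0,-0.1,0,0,0],[0,0,-0.1,0,0,0],[0,0,-0.1,0,0,0]]' |grep -E 'pos|force|width'
```

```text
ee_pos: [0.5177, -0.1934, 0.194]
force: [-0.1, 0.9, -4.2]
width: 0.0466
grip_force: 5.5
ee_pos: [0.5178, -0.1934, 0.1951]
force: [-0.9, -0.2, -5.4]
width: 0.0469
grip_force: 5.5
```

```bash
python3 -m creep '[[0,0,0.1,0,0,0],[0,0,0.1,0,0,0],[0,0,0.1,0,0,0],[0,0,0.1,0,0,0]]' 0.55|grep -E 'pos|force|width'; python3 -m creep '[[0,0,-0.1,0,0,0],[0,0,-0.1,0,0,0],[0,0,-0.1,0,0,0],[0,0,-0.1,0,0,0]]'|grep -E 'pos|force|width'
```

```text
ee_pos: [0.5183, -0.1936, 0.1947]
force: [-0.9, -0.3, -1.9]
width: 0.048
grip_force: 3.3
ee_pos: [0.518, -0.1935, 0.1954]
force: [-0.2, 0.0, -2.2]
width: 0.048
grip_force: 3.2
```

```bash
python3 -m creep '[[0,0,-0.05,0,0,0],[0,0,-0.1,0,0,0],[0,0,-0.1,0,0,0],[0,0,-0.1,0,0,0]]'|grep -E 'pos|force|width'; python3 -m creep '[[0,0,-0.05,0,0,0],[0,0,-0.1,0,0,0],[0,0,-0.1,0,0,0],[0,0,-0.1,0,0,0]]'|grep -E 'pos|force|width'
```

```text
ee_pos: [0.5179, -0.1935, 0.1963]
force: [0.2, 0.4, -1.4]
width: 0.0479
grip_force: 3.2
ee_pos: [0.518, -0.1935, 0.1973]
force: [0.3, -0.4, -1.6]
width: 0.0477
grip_force: 3.2
```

```bash
python3 -m creep '[[0,0,-0.2,0,0,0],[0,0,-0.4,0,0,0],[0,0,-0.4,0,0,0],[0,0,-0.4,0,0,0]]'|grep -E 'pos|force|width'; python3 -m creep '[[0,0,-0.3,0,0,0],[0,0,-0.6,0,0,0],[0,0,-0.9,0,0,0],[0,0,-1.2,0,0,0],[0,0,-1.2,0,0,0],[0,0,-1.2,0,0,0]]'|grep -E 'pos|force|width'
python3 - <<'E'
from h import *
b=grab('side')
cv2.imwrite('pics/c7.png',cv2.resize(b['img'][225:300,330:392],(496,600),interpolation=cv2.INTER_CUBIC))
E
```

```text
ee_pos: [0.5181, -0.1935, 0.2015]
force: [-0.7, 0.9, -2.3]
width: 0.0478
grip_force: 3.2
ee_pos: [0.5181, -0.1935, 0.2136]
force: [-0.1, -0.3, -1.3]
width: 0.0478
grip_force: 3.1
```

View pics/c7.png

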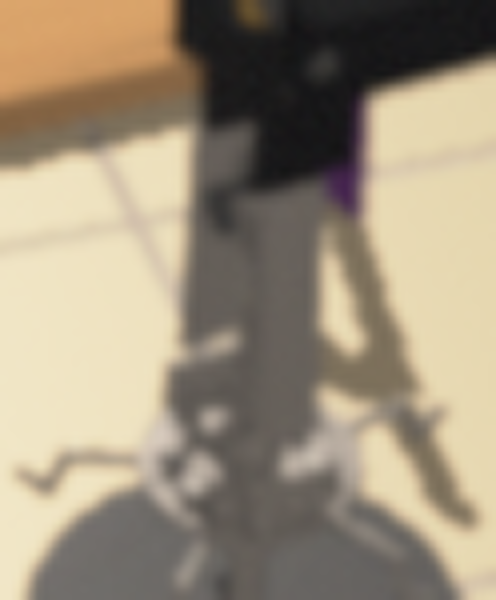

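```bash
python3 -m creep '[[0,0,-0.5,0,0,0],[0,0,-1,0,0,0],[0,0,-1,0,0,0],[0,0,-1,0,0,0]]'|grep -E 'force|width'; python3 -m creep '[[0,0,0,0,0,0],[0,0,-0.5,0,0,0],[0,0,-1.5,0,0,0],[0,0,-2.5,0,0,0],[0,0,-3.5,0,0,0],[0,0,-4.3,0,0,0],[0,0,-4.7,0,0,0],[0,0,-4.7,0,0,0],[0,0,-4.7,0,0,0]]' 0.51|grep -E 'pos|force|width'
python3 -m creep '[[-0.1,1,0,0,0,0],[-0.2,3.5,0,0,0,0],[-0.4,7,0,0,0,0],[-0.7,10.5,0,0,0,0],[-0.9,14,0,0,0,0],[-1.1,17.5,0,0,0,0],[-1.3,21,0,0,0,0],[-1.5,24.5,0,0,0,0],[-1.7,28,0,0,0,0],[-1.9,31,0,0,0,0],[-2.5,32.8,0,0,0,0],[-2.8,33.5,0,0,0,0]]' | grep -E 'pos|force|width'; python3 -m creep '[[0,0,0,0,0,0],[0,0,1,0,0,0],[0,0,3,0,0,0],[0,0,5,0,0,0],[0,0,7,0,0,0],[0,0,9,0,0,0],[0,0,10.5,0,0,0],[0,0,11.5,0,0,0],[0,0,11.5,0,0,0],[0,0,11.5,0,0,0],[0,0,11.5,0,0,0]]'
```

```text
force: [-0.8, 0.4, -1.6]
width: 0.0478
grip_force: 3.1
ee_pos: [0.5179, -0.1934, 0.2705]
force: [0.3, -0.3, -2.1]
width: 0.0441
grip_force: 3.2
ee_pos: [0.5069, 0.1473, 0.2697]
force: [-0.1, 0.6, -2.4]
width: 0.0443
grip_force: 3.2
t: 20.72
ee_pos: [0.5088, 0.1421, 0.1561]
eef_rot: [-0.056, 0.998, 0.0, 0.001]
force: [0.4, 0.2, -1.1]
width: 0.0445
grip_force: 3.2
```

```bash
for i in 1; do python3 -m creep '[[0,0,0.4,0,0,0],[0,0,0.8,0,0,0],[0,0,1.2,0,0,0],[0,0,1.2,0,0,0],[0,0,1.2,0,0,0]]'|grep -E 'pos|force'; python3 -m creep '[[0,0,0.1,0,0,0],[0,0,0.3,0,0,0],[0,0,0.3,0,0,0],[0,0,0.3,0,0,0]]'|grep -E 'pos|force'; python3 -m creep '[[0,0,0.1,0,0,0],[0,0,0.3,0,0,0],[0,0,0.3,0,0,0],[0,0,0.3,0,0,0]]'|grep -E 'pos|force'; done
```

```text
ee_pos: [0.5078, 0.1426, 0.1431]
force: [-0.2, -0.6, -2.2]
grip_force: 3.2
ee_pos: [0.508, 0.1425, 0.1402]
force: [-0.7, 0.7, -2.1]
grip_force: 3.2
ee_pos: [0.5079, 0.1425, 0.1371]
force: [-0.3, -0.2, -1.7]
grip_force: 3.2
```

```bash
python3 -m creep '[[0,0,0.1,0,0,0],[0,0,0.2,0,0,0],[0,0,0.2,0,0,0],[0,0,0.2,0,0,0]]'|grep -E 'pos|force'; python3 -m creep '[[0,0,0.1,0,0,0],[0,0,0.2,0,0,0],[0,0,0.2,0,0,0],[0,0,0.2,0,0,0]]'|grep -E 'pos|force';python3 -m creep '[[0,0,0.1,0,0,0],[0,0,0.2,0,0,0],[0,0,0.2,0,0,0],[0,0,0.2,0,0,0]]'|grep -E 'pos|force'
```

```text
ee_pos: [0.508, 0.1425, 0.1352]
force: [-0.5, -0.4, -1.6]
grip_force: 3.2
ee_pos: [0.508, 0.1426, 0.1332]
force: [-0.2, 0.8, -1.7]
grip_force: 3.2
ee_pos: [0.508, 0.1426, 0.1312]
force: [0.8, 0.1, -0.6]
grip_force: 3.2
```

```bash
python3 -m creep '[[0,0,0.1,0,0,0],[0,0,0.1,0,0,0],[0,0,0.1,0,0,0]]'|grep -E 'pos|force'; python3 -m creep '[[0,0,0.1,0,0,0],[0,0,0.1,0,0,0],[0,0,0.1,0,0,0]]'|grep -E 'pos|force';python3 -m creep '[[0,0,0.1,0,0,0],[0,0,0.1,0,0,0],[0,0,0.1,0,0,0]]'|grep -E 'pos|force'
```

```text
ee_pos: [0.508, 0.1426, 0.1302]
force: [0.1, 0.4, -1.5]
grip_force: 3.2
ee_pos: [0.5082, 0.1426, 0.1294]
force: [-0.2, 0.3, -2.1]
grip_force: 3.3
ee_pos: [0.5088, 0.1425, 0.1289]
force: [-0.1, -1.3, 3.3]
grip_force: 3.7
```

```bash
python3 -m creep '[[0,0,-0.02,0,0,0],[0,0,-0.02,0,0,0],[0,0,-0.02,0,0,0],[0,0,-0.02,0,0,0]]' 0.54|grep -E 'pos|force|width'; python3 -m creep '[[0,0,0,0,0,0],[0,0,0,0,0,0],[0,0,0,0,0,0],[0,0,0,0,0,0]]' 0.57|grep -E 'pos|force|width';python3 -m creep '[[0,0,0,0,0,0],[0,0,0,0,0,0],[0,0,0,0,0,0],[0,0,0,0,0,0]]' 0.62|grep -E 'pos|force|width'
```

```text
ee_pos: [0.5082, 0.1428, 0.1287]
force: [0.3, -0.9, 3.2]
width: 0.0468
grip_force: 2.2
ee_pos: [0.508, 0.1427, 0.1284]
force: [-0.0, 0.6, 2.8]
width: 0.0496
grip_force: 1.9
ee_pos: [0.5078, 0.1425, 0.1283]
force: [0.0, 0.4, 2.0]
width: 0.0538
grip_force: 2.2
```

```bash
python3 -m creep '[[0,0,0,0,0,0],[0,0,0,0,0,0],[0,0,0,0,0,0],[0,0,0,0,0,0]]' 0.66|grep -E 'pos|force|width'; python3 -m creep '[[0,0,0,0,0,0],[0,0,0,0,0,0],[0,0,0,0,0,0],[0,0,0,0,0,0],[0,0,0,0,0,0],[0,0,0,0,0,0]]' 1|grep -E 'pos|force|width'
python3 - <<'E'
from h import *
b=last('side');n=grab('side')
d=cv2.absdiff(n['img'],cv2.imread('pics/s0.png')).max(2)
m=(d[230:330,325:400]>35).astype(np.uint8);k,l,s,c=cv2.connectedComponentsWithStats(m)
for i in range(1,k):
  if s[i,4]>10:print(s[i][:5]+[325,230,0,0,0],c[i]+[325,230])
t=np.linspace(0,6.28,40)
q=proj(n,np.c_[.518+.026*np.cos(t),-.1935+.027*np.sin(t),t*0+.08])+1;print('ring exp',q.min(0),q.max(0))
E
```

```text
ee_pos: [0.5077, 0.1425, 0.1282]
force: [0.8, -0.2, -0.9]
width: 0.0571
grip_force: 0.0
ee_pos: [0.508, 0.1426, 0.1285]
force: [-0.2, 0.8, 0.3]
width: 0.085
grip_force: 0.0
[ 325  247   37   83 1676] [337.82995227 293.18198091]
[365 276   4   5  14] [366.71428571 278.07142857]
[365 283   8   9  49] [368.34693878 286.89795918]
ring exp [348.9166217  272.86225169] [372.23993127 289.41336752]
```

```bash
python3 -m creep '[[0,0,-1,0,0,0],[0,0,-3,0,0,0],[0,0,-5,0,0,0],[0,0,-8,0,0,0],[0,0,-11,0,0,0],[0,3,-13,0,0,0],[0,6,-14,0,0,0],[0,9,-14,0,0,0],[0,12,-14,0,0,0],[0,14,-14,0,0,0],[0,14,-14,0,0,0],[0,14,-14,0,0,0]]' 1
python3 - <<'E'
from h import *
n=grab('side');a=grab('top')
print(n['img'].max(2)[262:296:1,344:378])
print(a['img'].max(2)[194:220,388:416])
t=proj(n,[[.518+sx*.013-sy*.029*.112,-.1935+sy*.029,z] for sy in(-1,1) for sx in(-1,1) for z in(.0765+.017,.0765)])+1;print(t.round(1).tolist())
t=proj(a,[[.518-sy*.029*.112,-.1935+sy*.029,.0935] for sy in(-1,1)]);print(t)
E
```

```text
t: 26.43
ee_pos: [0.4918, 0.2827, 0.269]
eef_rot: [-0.058, 0.998, 0.0, 0.0]
force: [-0.0, -0.4, 0.0]
width: 0.0872
grip_force: 0.0
[[237 236 236 ... 131 123 142]
 [236 236 236 ... 133 123 134]
 [236 236 236 ... 136 123 125]
 ...
 [109 107 107 ... 105 111 120]
 [108 107 107 ... 100 100 105]
 [108 107 107 ...  99  99  97]]
[[ 71  62  57  60  61  60  60  61  60  73  95  68  60  62  61  61  61  60
   59  66  96 140 158 155 154 153 153 153]
 [ 59  61  62  61  62  61  60  61  61  58  82 113  58  61  61  62  63  62
   62  55  49  72 108 147 115 154 153 153]
 [ 49  64  63  62  62  62  61  60  62  59  98 140  47  58  60  61  60  61
   62  56  37  45  68 112 157 158 154 153]
 [ 40  42  48  62  62  61  61  62  59  57  76 107  83  85  81  70  65  58
   60  61  55  38  40  54  89 122 158 156]
 [ 39  39  40  48  62  63  61  59  66  89 102 113 113 115 114 112 107  94
   77  59  62  61  61  55  48  79 102 120]
 [ 38  37  47  62  61  61  60  67  94 114 114 114 114 117 117 119 114 112
  108  91  64  60  61  55  31  63 114 118]
 [ 60  60  62  64  62  58  69 104 115 114 114 107  69  89 101 121 114  95
 
[... 1753 characters left out ...]

   80  48  40  45  96 132  56  37  39  42]
 [ 61  62  62  63  62  62  63  61  66  82  78  72  80  77  76  74  71  67
   64  57  38  38  44  77 105  86  36  40]
 [ 62  63  64  62  63  62  61  59  98 139  59  60  63  63  63  62  61  60
   61  63  57  40  38  41  69  93  66  52]
 [ 65  64  63  63  63  62  60  62  86 112  58  60  63  63  62  63  63  60
   61  63  58  38  40  39  48  66  57  65]
 [ 44  43  49  64  63  62  61  79 104  66  61  62  62  63  63  64  62  62
   61  62  64  57  39  40  39  49  86 115]]
[[360.9, 286.1], [360.7, 291.8], [372.2, 283.7], [371.9, 289.4], [349.6, 269.6], [349.5, 275.2], [360.5, 267.3], [360.3, 272.9]]
[[411.59843359 204.72641766]
 [393.85202522 206.32059603]]
```

Run:
```python
from h import *
n=last('side')
m=(n['img'].max(2)[150:215,295:335]<52).astype(np.uint8);k,l,s,c=cv2.connectedComponentsWithStats(m)
print([(s[i],c[i]+[295,150]) for i in range(1,k) if s[i,4]>15])
for dx in (0,):
  p=np.array([.508,.1426,0]);y=np.array([-.112,.994,0])
  print(proj(n,[p+y*.024+[0,0,.165],p-y*.024+[0,0,.165],p-y*.018+[0,0,.105]])+1)
s=manip.sense();print(s['qvel'].max(),s['force'])
```

```text
[(array([ 16,  22,  11,  26, 196], dtype=int32), array([315.98979592, 184.78061224]))]
[[312.36121022 170.60296453]
 [319.0582524  179.17381453]
 [318.61491142 197.01286946]]
0.011208564546242746 [-0.14443693 -0.15121442  0.50451822]
```

```bash
python3 -c "
from plant import job
print(job.finish_job())"
```

```text
the job is handed in; nothing more can be done
None
```

The job is handed in at about 26 s of 54 s. The final images fit the ring closed in the wheel's groove and the pliers upright on the board, though the hand-in returned no verdict and I had no direct reading of the ring's opening or the wheel's height.

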